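# Clear the broken tart halves into the waste tub

### The job

A custard tart has broken in two on the pastry counter. Put both broken halves into the white plastic waste tub (not into the steel pot), and leave the whole tart standing where it is.

Things in the scene. Friction and masses are not known exactly. Their poses are not given: they have to be found in the camera images.
- half_a: Broken half tart, rigid, 35 g, brown crust, scorched custard top: from above a half disc 72 mm along the cut, 36 mm deep (62 by 31 at the foot), 28 mm high, at any yaw. Origin: underside, 15 mm inside the upright cut face. z up; own x is square to the cut, cut face at x = -15 mm, round back at +21 (top), +16 (foot). Pinch across x. Other pastries' centres are 100 mm or more away.
- half_b: The other broken half: same size, shape, origin and axes as half_a.
- whole_tart: The whole tart, to be left alone: same crust and custard, but a full round, 72 mm across at the top, 62 mm at the foot, 28 mm high, 70 g, loose. Origin: centre of its underside, z up. Tart and halves stand on the counter between tub and pot, in any arrangement.
- tub: Waste tub: open, round, ribbed white plastic, 210 mm across at the rim, 172 at the foot, 100 high, wall 4, floor 5 thick; fixed. Origin: centre of its underside on the counter, z up. It is left or right of the pastries; on the other side is a fixed steel pot with two handles, 200 mm across, 90 high, not for waste. Both walls are 110 mm or more from any pastry's centre.
There are look-alikes about, which are no part of the job. What is shaped like the half_b but blue or purple is not meant.

How it is judged:
At the end, for the whole second after the job is handed in: Both halves lie inside the tub (their origins within 100 mm of its axis and less than 90 mm above the counter, below the rim), and the whole tart stands upright (within 10 degrees) less than 30 mm from where it was (horizontal distance between each of half_a, half_b and tub below 0.1 m and height (world z) of each of half_a, half_b below 0.09 m and distance of whole_tart from where it was at the start of the episode below 0.03 m and angle between whole_tart's own z axis and vertical below 0.17 rad); the robot touches nothing.
It fails at once if the whole tart is pushed or carried 30 mm or more from its place (distance of whole_tart from where it was at the start of the episode above 0.03 m).
It also fails if it takes over 54 s, if anything falls off the work surface, if the arm or the gripper's body presses on something with over 40 N, if the wrist force passes 120 N, or if a joint passes its speed limit or range.

### The arm

A 7-joint arm with a two-finger parallel gripper is mounted at the origin on the work surface. World frame = base frame: x ahead of the robot, y to its left, z up, the work surface at z = 0. Lengths are in m, angles in rad, forces in N, time in s.
With the tool pointing down it reaches from about 0.4 to 0.875 m from the base axis. Payload 4.4 kg.
Tool frame: the origin (TCP) lies on the mounting face of the last link; the fingertips stand 173 mm ahead of it and the grasp point (between the pads) lies 155 mm ahead of it (r.tip_extent is the x of the fingertips in the tool frame, in m); x points along the fingers, y is the direction in which the jaws open and shut, and the axes are right-handed (so a half turn about x gives the same grasp; the last joint's range is limited). The gripper opens to 85 mm and grips with 20 to 120 N. Pads are 22 mm wide; open, the fingers measure 114 mm over their backs; the gripper's body (76 mm by 85 mm) begins 54 mm behind the grasp point. The pads swing forward as they close: fully open they stand 13 mm farther back than shut.
Start: joints at [1.105, 0.628, 0.038, 1.517, -0.027, 0.996, -0.02], TCP at [0.253, -0.599, 0.405] pointing down, gripper open.
Joint ranges: [-3.06, 3.06], [-0.37, 2.12], [-1.25, 1.32], [0.18, 2.47], [-1.1, 4.24], [0.23, 1.98], [-2.94, 2.94]. Speed limits (rad/s): [2.57, 2.57, 3.14, 3.14, 3.14, 3.14, 3.14].

### API

Orientations are given as a unit quaternion [x, y, z, w].
In Python, from workcell import r gives the robot as it stands. The module is installed in compiled form; this text tells all that it offers.
- The arm moves only by the tool play_rows, never from a script. Its argument "series" is a list that holds one entry, the list of rows, each a list of 7 numbers: the shift along the tool's x, y, z in units of 0.5 m (1.0 is 0.5 m), then the turn, a rotation vector about the tool's x, y, z in units of pi rad (1.0 is pi rad), then the gripper command: -1 is shut, 1 is fully open, values between are in proportion. A call has 1 to 12 rows; each row shifts and turns the pose as measured when the row begins, along the tool's axes as they then stand; what a row does not reach is not made up. A row lasts 1/12 s, in which the tool goes at most 41.7 mm and 7.16 degrees, less where a joint would pass 70% of its speed; a pose out of reach is approached as far as the arm can. A call with a number of a shift or a turn outside -1 to 1 is refused whole. A call with a gripper value outside its range is refused whole. The fingers move at their own pace and stop on an object; "newtons" is the grip in N (left out, the last holds). Time passes only in rows, so rows that do not move let the fingers close. It gives the time, the measured TCP pose, the force and the opening at its end, in the units of the state.
- r.read_state(): the state, without advancing time (a new reading comes with each control period).
- r.camera(name): name is "scene" or "top" or "wrist"; returns the picture (400x640x3 uint8, red, green, blue); there is no depth.
- r.camera_params(name): a dict with "fx", "fy", "cx", "cy" (pixels), "R" (3x3) and "t" (3): a world point X has camera coordinates R X + t. Camera axes: x right, y down, z forward; pixel columns grow to the right and rows downward; lengths in m; the calibration is good to about 2 mm. A picture is of the moment at which its call begins: read the wrist's pose just before it. camera_params takes no time and is no camera call; for the wrist camera it gives the pose at the moment of the call.
- r.hand_in(): hands the job in, once; it reports no verdict.
The state is a dict: "time": time; "joint_pos": joint angles; "qvel": joint speeds; "joint_efforts": joint torques, N m; "eef_pos": TCP position; "ee_rot": TCP orientation; "ft_force": force on the tool from outside, world axes, zero at the start; "moment": the same for the moment, N m; "grip_width": opening from 0.0 (shut) to 1.0 (fully open).
Only numpy, scipy, OpenCV 4.12 (cv2) and the standard library are available. Lean on these libraries where they do the work, as an engineer would, in place of code of your own. Each camera call takes 0.05 s, during which the arm holds its last target.

## Working session

There is one attempt and no reset: what is moved stays moved. The work goes in short steps, Python scripts to look and compute and a tool call to move; the robot and the scene stay as the last step left them, time stands still between calls to the robot, and variables do not carry over. Pictures are saved under pics/ and viewed, and the job is handed in when it is done.

Besides the shell and the picture viewer there is one more tool, called after "Emit:" as name([rows], argument=value, ...), one row to a line, values as JSON. play_rows: Moves the arm, as the interface text tells. Shifts and turns lie within -1 to 1; 1 stands for 0.5 m of shift or pi rad of turn. Its arguments: {"type":"object","properties":{"series":{"type":"array"},"newtons":{"type":"number"}},"required":["series"]}

```bash
mkdir -p pics
python3 - <<'E'
from workcell import r
import cv2
s=r.read_state();print(s)
print(r.tip_extent)
for n in("top","scene"):
    im=r.camera(n);cv2.imwrite(f"pics/{n}0.png",im[:,:,::-1]);p=r.camera_params(n);print(n,p)
E
```

```text
{'time': 0.0, 'joint_pos': array([ 1.10521368,  0.62932766,  0.03845092,  1.5184137 , -0.02701426,
        0.99629265, -0.01999056]), 'qvel': array([1.65523595e-04, 2.26084452e-05, 2.16966246e-04, 2.47566841e-04,
       1.71247624e-04, 5.18319122e-04, 1.91148429e-04]), 'joint_efforts': array([-1.59110105e-04, -5.63399756e+01,  1.22566972e+00, -1.93442059e+01,
        1.10053376e-02,  1.06518911e-02, -8.76636790e-06]), 'eef_pos': array([ 0.25289747, -0.59844425,  0.40378629]), 'ee_rot': array([-0.69288565, -0.14106782,  0.69316861, -0.1397377 ]), 'ft_force': array([-0.41256861,  0.26073918,  0.13150794]), 'moment': array([0.05560828, 0.00782252, 0.00621633]), 'grip_width': 0.9998431875759493}
0.1734
top {'fx': 445.6227186837222, 'fy': 445.6227186837222, 'cx': 319.72863850762155, 'cy': 197.71052438950176, 'R': array([[ 0.01487246, -0.99988091,  0.00412037],
       [-0.99535071, -0.01519701, -0.09511057],
       [ 0.09516186, -0.00268668, -0.99545819]]), 't': array([0.00442173, 0.6207495 , 1.01266481])}
scene {'fx': 406.65361789030345, 'fy': 406.65361789030345, 'cx': 313.3890355728482, 'cy': 201.70291523101028, 'R': array([[-0.01163749,  0.99986013, -0.01201168],
       [ 0.77337949,  0.00138568, -0.63394183],
       [-0.63383652, -0.01666708, -0.77328744]]), 't': array([-0.0050159 , -0.44667463,  1.32869853])}
```

View pics/top0.png

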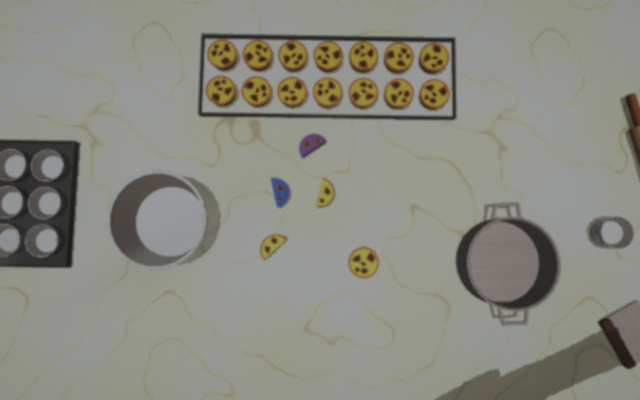

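View pics/scene0.png

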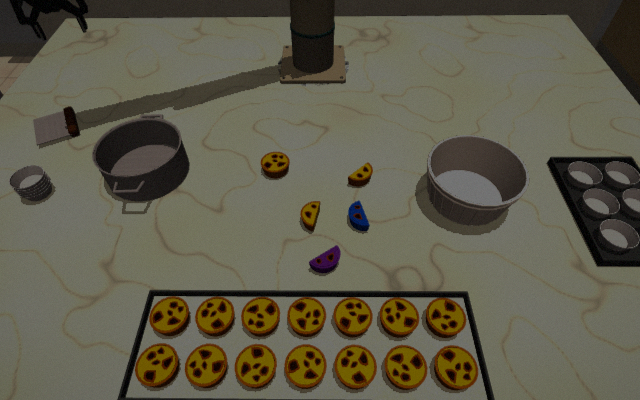

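The top view shows the yellow halves at (325,193) and (273,246). The whole tart is at (363,262), the blue look-alike at (281,192) and the purple one at (312,146). The white tub is at (165,220) and the steel pot at (508,262). The two yellow-topped brown-crust halves fit the description. I'll confirm in a crop and measure.

```bash
cat > h.py <<'E'
import numpy as np,cv2
from workcell import r
def ray(p,uv,z):
    uv=np.atleast_2d(uv).astype(float)
    d=np.c_[(uv[:,0]-p['cx'])/p['fx'],(uv[:,1]-p['cy'])/p['fy'],np.ones(len(uv))]@p['R']
    c=-p['R'].T@p['t']
    return c+d*((z-c[2])/d[:,2])[:,None]
def mask(im):
    h=cv2.cvtColor(im,cv2.COLOR_RGB2HSV)
    m=((h[...,0]<32)&(h[...,1]>125)).astype(np.uint8)*255
    return cv2.morphologyEx(m,cv2.MORPH_CLOSE,np.ones((5,5)))
E
python3 - <<'E'
from h import *
for n in("top","scene"):
    im=cv2.imread(f"pics/{n}0.png")[:,:,::-1].copy();p=r.camera_params(n);m=mask(im)
    cs,_=cv2.findContours(m,0,1)
    for c in cs:
        a=cv2.contourArea(c)
        if a<100: continue
        M=cv2.moments(c);uv=(M['m10']/a,M['m01']/a)
        w=ray(p,c[:,0],.028).astype(np.float32)
        (ctr,sz,an)=cv2.minAreaRect(w[:,:2].copy())
        print(n,a,np.round(uv,1),ray(p,uv,.025)[0].round(4),np.round(ctr,4),np.round(sz,4),round(an,1))
im=cv2.imread("pics/top0.png")[120:290,230:400]
cv2.imwrite("pics/crop0.png",cv2.resize(im,None,fx=3.5,fy=3.5,interpolation=cv2.INTER_CUBIC))
# tub
p=r.camera_params("top");print(ray(p,[(110,220),(207,220)],.1),ray(p,[(136,222),(205,222)],.005))
E
```

```text
top 612.0 [363.2 262.2] [ 0.4725 -0.0893  0.025 ] [ 0.4731 -0.0885] [0.0641 0.0648] 0.8
top 268.5 [271.  244.5] [0.51   0.1255 0.025 ] [0.5114 0.1269] [0.0305 0.0651] 44.0
top 262.5 [325.6 193.5] [6.311e-01 1.000e-04 2.500e-02] [ 0.6308 -0.0023] [0.0317 0.0652] 77.7
top 297.5 [635.2 117. ] [ 0.8271 -0.7396  0.025 ] [ 0.8143 -0.7376] [0.1367 0.026 ] 2.7
top 602.5 [433.9  93.6] [ 0.8767 -0.257   0.025 ] [ 0.8761 -0.2565] [0.0665 0.0676] 0.9
top 598.5 [398.4  93.1] [ 0.8766 -0.1715  0.025 ] [ 0.8759 -0.1714] [0.0692 0.0648] 0.1
top 585.0 [362.9  92.4] [ 0.8769 -0.0862  0.025 ] [ 0.8758 -0.0851] [0.0665 0.0649] 0.9
top 585.5 [327.4  91.8] [ 8.77e-01 -8.00e-04  2.50e-02] [ 0.8764 -0.001 ] [0.0678 0.0658] 33.6
top 591.5 [291.8  91.4] [0.8766 0.0847 0.025 ] [0.8755 0.084 ] [0.0665 0.0671] 0.9
top 603.0 [256.3  90.8] [0.8767 0.1699 0.025 ] [0.8765 0.169 ] [0.0694 0.0649] 45.6
top 594.5 [220.6  90.3] [0.8765 0.2556 0.025 ] [0.8752 0.2553] [0.0669 0.0647] 1.9
top 593.5 [433.4  57.3] [ 0.9671 -0.2568  0.025 ] [ 0.9667 -0.2562] [0.0654 0.0704] 89.6
top 600.0 [398.2  56.8] [ 0.9671 -0.1714  0.025
[... 2056 characters left out ...]
 0.0674] 2.9
scene 236.5 [ 70.9 121.5] [ 0.313  -0.6603  0.025 ] [ 0.315  -0.6588] [0.1392 0.0258] 31.1
scene 202.5 [324.7  50.8] [-0.043  0.042  0.025] [-0.0454  0.0366] [0.0584 0.1467] 89.4
scene 217.0 [300.7  49.7] [-0.0505 -0.0373  0.025 ] [-0.0326 -0.0278] [0.082  0.1874] 90.0
scene 1898.5 [625.6  36.9] [-0.1209  1.0548  0.025 ] [-0.139   1.0448] [0.1104 0.5956] 63.9
scene 720.5 [311.7  12.8] [-0.3042 -0.0045  0.025 ] [-0.2835 -0.007 ] [0.1619 0.2344] 89.1
scene 516.0 [47.3  9.9] [-0.3407 -1.008   0.025 ] [-0.3298 -0.9915] [0.308  0.2193] 48.5
[[0.55846385 0.46736807 0.1       ]
 [0.56162388 0.25755268 0.1       ]] [[0.55828013 0.44967076 0.005     ]
 [0.56074526 0.28579274 0.005     ]]
```

View pics/crop0.png

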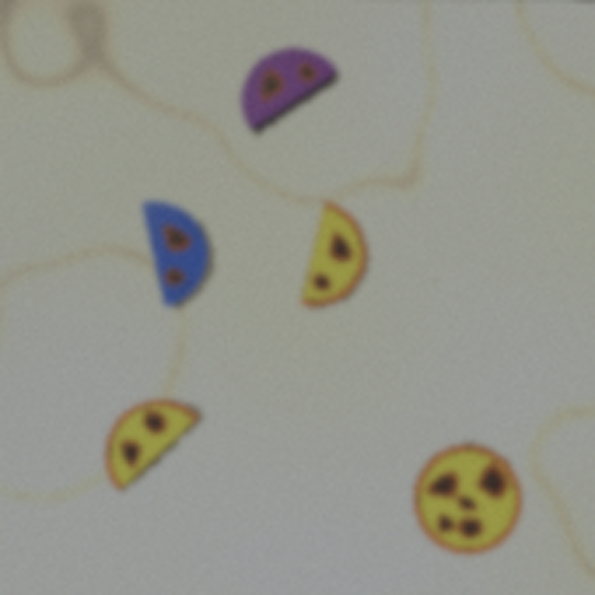

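The crop confirms it. Both yellow halves have brown crust and scorched tops: the cut faces lower-right on the one at (273,246) and left on the one at (325,193). The blue and purple ones are decoys. Next I'll write a move helper.

```bash
cat >> h.py <<'E'
from scipy.spatial.transform import Rotation as Ro
def plan(pos,yaw):
    """yaw: wanted direction of tool y (deg, mod 180)"""
    s=r.read_state();R=Ro.from_quat(s['ee_rot']);M=R.as_matrix()
    d=M.T@(np.array(pos)-s['eef_pos'])
    cy=np.degrees(np.arctan2(M[1,1],M[0,1]))
    dy=(yaw-cy+90)%180-90
    a=np.radians(cy+dy); y=np.array([np.cos(a),np.sin(a),0]);x=np.array([0,0,-1.])
    T=np.c_[x,y,np.cross(x,y)]
    rv=Ro.from_matrix(M.T@T).as_rotvec()
    print('t',round(s['time'],2),'pos',s['eef_pos'].round(4),'tooly',round(cy,1),'tilt',round(np.degrees(np.arccos(-M[2,0])),2),'q',s['joint_pos'].round(2),'f',s['ft_force'].round(1),'w',round(s['grip_width'],3))
    print('axes y',M[:,1].round(3),'z',M[:,2].round(3))
    print('shift units',(d/.5).round(4),'turn units',(rv/np.pi).round(4),'deg',np.degrees(rv).round(1), 'min rows',np.linalg.norm(d)/.0417,np.linalg.norm(rv)/np.radians(7.16))
E
python3 -c "
from h import *
plan([.631,0,.30],77)"
```

```text
t 0.1 pos [ 0.2529 -0.5985  0.4039] tooly -67.1 tilt 0.1 q [ 1.11  0.63  0.04  1.52 -0.03  1.   -0.02] f [ 1.  -0.  -0.7] w 1.004
axes y [ 0.389 -0.921 -0.002] z [-0.921 -0.389  0.   ]
shift units [ 0.2091 -0.8079 -1.1624] turn units [0.1995 0.0002 0.0005] deg [35.9  0.   0.1] min rows 17.1578983849601 5.015126232090326
```

Emit:
play_rows([
  [[0.01,-0.042,-0.06,0,0,0,1],[0.01,-0.042,-0.06,0,0,0,1],[0.01,-0.042,-0.06,0,0,0,1],[0.01,-0.042,-0.06,0,0,0,1],[0.01,-0.042,-0.06,0,0,0,1],[0.01,-0.042,-0.06,0,0,0,1],[0.01,-0.042,-0.06,0,0,0,1],[0.01,-0.042,-0.06,0,0,0,1],[0.01,-0.042,-0.06,0,0,0,1],[0.01,-0.042,-0.06,0,0,0,1],[0.01,-0.042,-0.06,0,0,0,1],[0.01,-0.042,-0.06,0,0,0,1]],
], newtons=40)

```text
time: 1.1
eef_pos: [0.4892, -0.2211, 0.3353]
ee_rot: [-0.691, -0.132, 0.698, -0.133]
ft_force: [-0.2, -0.6, 0.0]
grip_width: 1.002
```

```bash
python3 -c "
from h import *
plan([.631,0,.30],77)"
```

```text
t 1.1 pos [ 0.4892 -0.2211  0.3353] tooly -68.3 tilt 0.57 q [ 0.33  0.56  0.06  1.9  -0.04  0.68 -0.78] f [-0.2 -0.6  0. ] w 1.002
axes y [ 0.369 -0.929 -0.001] z [-0.929 -0.369  0.01 ]
shift units [ 0.0666 -0.3062 -0.4274] turn units [ 0.1926  0.0031 -0.0008] deg [34.7  0.6 -0.1] min rows 6.354452248549641 4.842264956528042
```

Emit:
play_rows([
  [[0.01,-0.044,-0.061,0,0,0,1],[0.01,-0.044,-0.061,0,0,0,1],[0.01,-0.044,-0.061,0,0,0,1],[0.01,-0.044,-0.061,0,0,0,1],[0.01,-0.044,-0.061,0,0,0,1],[0.01,-0.044,-0.061,0,0,0,1],[0,0,0,0.037,0,0,1],[0,0,0,0.037,0,0,1],[0,0,0,0.037,0,0,1],[0,0,0,0.037,0,0,1],[0,0,0,0.037,0,0,1],[0,0,0,0,0,0,1]],
])

```text
time: 2.1
eef_pos: [0.6174, -0.0037, 0.2947]
ee_rot: [-0.697, 0.073, 0.709, 0.075]
ft_force: [0.4, -0.2, -0.5]
grip_width: 0.999
```

```bash
python3 -c "
from h import *
plan([.631,0,.30],77)
p=r.camera_params('wrist');im=r.camera('wrist');cv2.imwrite('pics/w1.png',im[:,:,::-1]);
import pickle;pickle.dump(p,open('w1.pkl','wb'))
m=mask(im);cs,_=cv2.findContours(m,0,1)
for c in cs:
    if cv2.contourArea(c)<300: continue
    w=ray(p,c[:,0],.028).astype(np.float32)
    print(cv2.contourArea(c),c[:,0].mean(0),cv2.minAreaRect(w[:,:2].copy()))
"
```

```text
t 2.1 pos [ 0.6174 -0.0037  0.2947] tooly -102.0 tilt 0.99 q [-0.18  0.73  0.24  1.71 -0.24  0.75 -1.6 ] f [ 0.4 -0.2 -0.5] w 0.999
axes y [-0.208 -0.978 -0.002] z [-0.978  0.208  0.017]
shift units [-0.011  -0.0129 -0.025 ] turn units [0.0057 0.0055 0.0005] deg [1.  1.  0.1] min rows 0.36183742741280867 0.19866908309895018
310.5 [416.66292135 382.53558052] ((0.39878106117248535, -0.05785359814763069), (0.05195597559213638, 0.038283638656139374), 29.867738723754883)
458.5 [203.00687285 369.77319588] ((0.4575456976890564, 0.1472516506910324), (0.03333520144224167, 0.07061837613582611), 82.47700500488281)
506.0 [339.47058824 354.78431373] ((0.4490256905555725, 0.014521300792694092), (0.03860301896929741, 0.08217024803161621), 23.36333465576172)
3077.5 [588.86282306 367.81312127] ((0.384874552488327, -0.23187361657619476), (0.11506842076778412, 0.0773727297782898), 10.424971580505371)
1738.5 [ 64.61530055 364.2010929 ] ((0.4966823160648346, 0.27042877674102783), (0.07076282799243927, 0.1352076679468155), 45.15956115722656)
1775.5 [422.08731809 301.33264033] ((0.4862687885761261, -0.07069065421819687), (0.03552893549203873, 0.13123701512813568), 74.54792785644531)
1995.0 [218.58967391 304.51358696] ((0.531926155090332, 0.10562559962272644), (0.04208649322390556, 0.11547541618347168), 77.53739929199219)
2891.5 [308.44878049 174.07804878] ((0.6305884718894958, -0.0020595863461494446), (0.03521591052412987, 0.06970110535621643), 76.59707641601562)
445.0 [211.35526316  28.42105263] ((0.7487779259681702, 0.04694055765867233), (0.016042858362197876, 0.01807238906621933), 36.47541427612305)
```

View pics/w1.png

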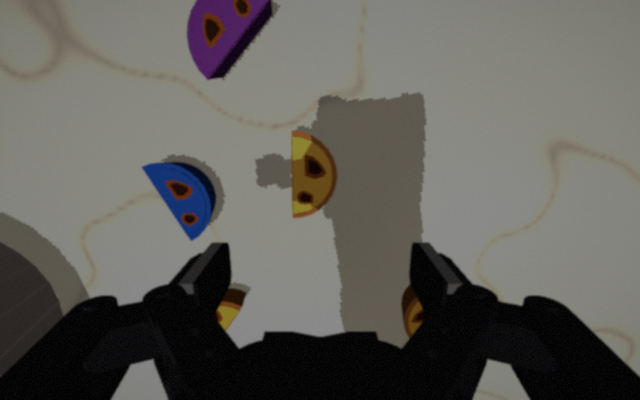

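The wrist picture shows the half at (308,174). It measures 35×70 mm, centred at (0.631,-0.002), yaw 77°, which agrees with the top view. Next I descend.

```bash
python3 -c "
from h import *
plan([.631,-.001,.21],77)"
```

```text
t 2.15 pos [ 0.6173 -0.0037  0.2947] tooly -101.7 tilt 1.0 q [-0.18  0.73  0.24  1.71 -0.24  0.75 -1.6 ] f [-0.3  0.4  0.5] w 0.999
axes y [-0.203 -0.979 -0.002] z [-0.979  0.203  0.017]
shift units [ 0.1689 -0.0104 -0.0286] turn units [0.0072 0.0055 0.0005] deg [1.3 1.  0.1] min rows 2.0573623798928473 0.22835500070375836
```

Emit:
play_rows([
  [[0.0,-0.011,-0.029,-0.007,0.0055,0,1],[0.03,0,0,0,0,0,1],[0.04,0,0,0,0,0,1],[0.04,0,0,0,0,0,1],[0.03,0,0,0,0,0,1],[0.02,0,0,0,0,0,1],[0,0,0,0,0,0,1]],
])

```text
time: 2.73
eef_pos: [0.6338, -0.0018, 0.2118]
ee_rot: [0.706, -0.054, -0.704, -0.057]
ft_force: [-0.3, -0.1, -0.3]
grip_width: 0.998
```

```bash
python3 -c "
from h import *
plan([.631,-.001,.174],77)"
```

```text
t 2.73 pos [ 0.6338 -0.0018  0.2118] tooly -99.0 tilt 0.25 q [-0.15  0.86  0.19  1.71 -0.26  0.6  -1.54] f [-0.3 -0.1 -0.3] w 0.998
axes y [-0.157 -0.988 -0.003] z [-0.988  0.157 -0.003]
shift units [ 0.0756 -0.0005  0.006 ] turn units [ 0.0221 -0.0008  0.0011] deg [ 4.  -0.1  0.2] min rows 0.9095775096390022 0.5569819966248419
```

Emit:
play_rows([
  [[0.02,0,0.006,0.022,0,0,1],[0.02,0,0,0,0,0,1],[0.02,0,0,0,0,0,1],[0.012,0,0,0,0,0,1],[0,0,0,0,0,0,1]],
])

```text
time: 3.15
eef_pos: [0.6321, -0.002, 0.1754]
ee_rot: [0.705, -0.076, -0.701, -0.079]
ft_force: [0.2, 0.6, -0.6]
grip_width: 0.995
```

```bash
python3 -c "
from h import *
plan([.631,-.001,.174],77)"
```

```text
t 3.15 pos [ 0.6321 -0.002   0.1754] tooly -102.6 tilt 0.41 q [-0.15  0.91  0.18  1.72 -0.29  0.53 -1.58] f [ 0.2  0.6 -0.6] w 0.995
axes y [-0.218 -0.976 -0.005] z [-0.976  0.218 -0.005]
shift units [ 0.0027 -0.0015  0.0026] turn units [ 0.0021 -0.0016  0.0015] deg [ 0.4 -0.3  0.3] min rows 0.04849319453595006 0.07831504239184718
```

Emit:
play_rows([
  [[0,0,0,0,0,0,-1],[0,0,0,0,0,0,-1],[0,0,0,0,0,0,-1],[0,0,0,0,0,0,-1],[0,0,0,0,0,0,-1],[0,0,0,0,0,0,-1],[0,0,0,0,0,0,-1],[0,0,0,0,0,0,-1]],
], newtons=40)

```text
time: 3.82
eef_pos: [0.6336, -0.0018, 0.1778]
ee_rot: [0.707, -0.075, -0.699, -0.078]
ft_force: [0.7, 0.3, -0.6]
grip_width: 0.398
```

Width 0.40 ≈ 34 mm, which matches the half's depth. Next I lift and check.

Emit:
play_rows([
  [[-0.02,0,0,0,0,0,-1],[-0.03,0,0,0,0,0,-1],[-0.05,0,0,0,0,0,-1],[-0.05,0,0,0,0,0,-1],[-0.05,0,0,0,0,0,-1],[-0.05,0,0,0,0,0,-1],[-0.05,0,0,0,0,0,-1],[-0.04,0,0,0,0,0,-1],[0,0,0,0,0,0,-1]],
])

```text
time: 4.57
eef_pos: [0.6304, -0.0036, 0.3586]
ee_rot: [0.705, -0.076, -0.701, -0.078]
ft_force: [0.6, -1.0, -0.9]
grip_width: 0.403
```

```bash
python3 -c "
from h import *
plan([.56,.362,.33],77)
im=r.camera('wrist');cv2.imwrite('pics/w2.png',im[:,:,::-1])"
```

```text
t 4.57 pos [ 0.6304 -0.0036  0.3586] tooly -102.5 tilt 0.43 q [-0.2   0.66  0.27  1.63 -0.22  0.87 -1.63] f [ 0.6 -1.  -0.9] w 0.403
axes y [-0.217 -0.976 -0.005] z [-0.976  0.217 -0.006]
shift units [ 0.0586 -0.6831  0.2963] turn units [ 0.0027 -0.0019  0.0014] deg [ 0.5 -0.3  0.3] min rows 8.955974278775386 0.0899988604592071
```

View pics/w2.png

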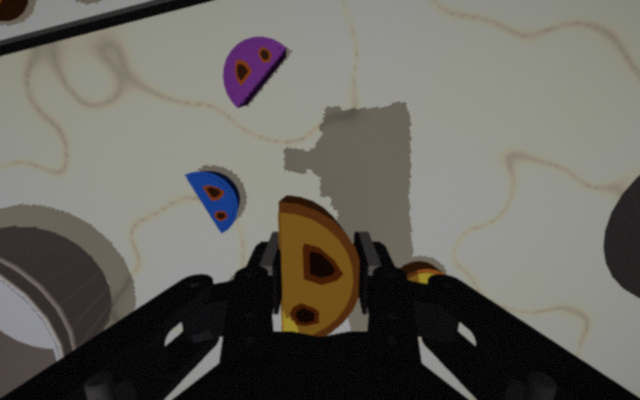

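The half is held between the pads at (318,265). Next, to the tub.

Emit:
play_rows([
  [[0.005,-0.03,0.013,0,0,0,-1],[0.005,-0.06,0.026,0,0,0,-1],[0.005,-0.068,0.03,0,0,0,-1],[0.005,-0.068,0.03,0,0,0,-1],[0.005,-0.068,0.03,0,0,0,-1],[0.005,-0.068,0.03,0,0,0,-1],[0.005,-0.068,0.03,0,0,0,-1],[0.005,-0.068,0.03,0,0,0,-1],[0.005,-0.068,0.03,0,0,0,-1],[0.005,-0.068,0.03,0,0,0,-1],[0.005,-0.03,0.013,0,0,0,-1],[0,0,0,0,0,0,-1]],
])

```text
time: 5.62
eef_pos: [0.5529, 0.3623, 0.3157]
ee_rot: [-0.698, 0.084, 0.706, 0.077]
ft_force: [0.1, 0.5, -0.1]
grip_width: 0.399
```

```bash
python3 -c "
from h import *
plan([.56,.364,.22],77)
im=r.camera('top');cv2.imwrite('pics/t2.png',im[:,:,::-1])"
```

```text
t 5.62 pos [0.5529 0.3623 0.3157] tooly -103.1 tilt 0.85 q [-0.79  0.76  0.3   1.56 -0.27  0.87 -2.2 ] f [ 0.1  0.5 -0.1] w 0.399
axes y [-0.227 -0.974  0.011] z [-0.974  0.227  0.01 ]
shift units [ 0.1911 -0.0086 -0.0151] turn units [-0.0008  0.0032 -0.0034] deg [-0.1  0.6 -0.6] min rows 2.3011866644306855 0.11998508300962214
```

View pics/t2.png

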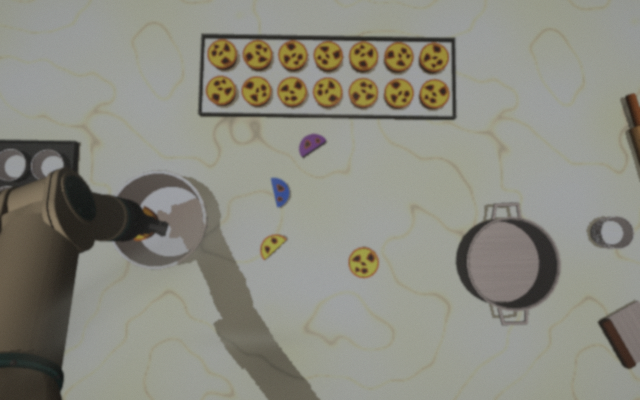

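The top view shows the half over the tub at (150,223), with everything else undisturbed.

Emit:
play_rows([
  [[0.02,-0.008,-0.015,0,0.003,-0.003,-1],[0.04,0,0,0,0,0,-1],[0.05,0,0,0,0,0,-1],[0.04,0,0,0,0,0,-1],[0.03,0,0,0,0,0,-1],[0,0,0,0,0,0,0.5],[0,0,0,0,0,0,0.5],[0,0,0,0,0,0,0.5],[0,0,0,0,0,0,0.5],[0,0,0,0,0,0,0.5]],
])

```text
time: 6.5
eef_pos: [0.5729, 0.3417, 0.2207]
ee_rot: [0.705, -0.094, -0.698, -0.086]
ft_force: [-0.8, -0.0, -0.1]
grip_width: 0.75
```

Emit:
play_rows([
  [[-0.03,0,0,0,0,0,0.6],[-0.05,0,0,0,0,0,0.6],[-0.06,0,0,0,0,0,0.6],[-0.06,0,0,0,0,0,0.6],[-0.05,0,0,0,0,0,0.6],[0,0,0,0,0,0,0.6]],
])

```text
time: 7.0
eef_pos: [0.5726, 0.3427, 0.3555]
ee_rot: [0.707, -0.093, -0.696, -0.087]
ft_force: [0.2, 0.2, 0.8]
grip_width: 0.8
```

```bash
python3 -c "
from h import *
plan([.511,.1265,.31],44)
im=r.camera('wrist');cv2.imwrite('pics/w3.png',im[:,:,::-1])"
```

```text
t 7.0 pos [0.5726 0.3427 0.3555] tooly -104.6 tilt 1.01 q [-0.77  0.72  0.33  1.52 -0.25  0.93 -2.2 ] f [0.2 0.2 0.8] w 0.8
axes y [-0.252 -0.968  0.006] z [-0.967  0.252 -0.016]
shift units [0.0937 0.4489 0.0117] turn units [ 0.1743 -0.0057 -0.0005] deg [31.4 -1.  -0.1] min rows 5.500635710411909 4.384774818828616
```

View pics/w3.png

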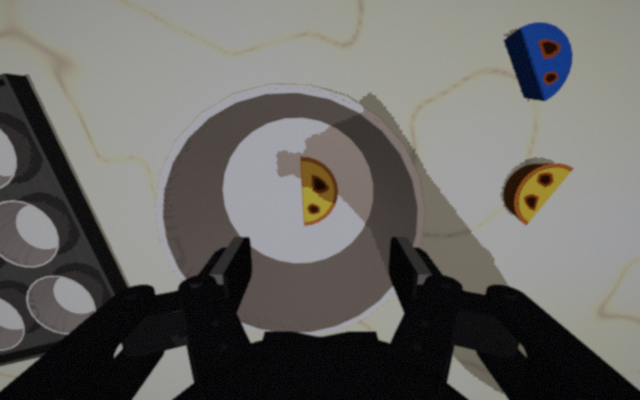

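The wrist view shows the first half flat on the tub floor at (320,190). Next is the second half.

Emit:
play_rows([
  [[0,0.04,0.001,0,0,0,1],[0,0.07,0.002,0,0,0,1],[0.01,0.07,0.002,0,0,0,1],[0.01,0.07,0.002,0,0,0,1],[0.01,0.07,0.002,0,0,0,1],[0.02,0.07,0.002,0,0,0,1],[0.01,0.05,0,0,0,0,1],[0,0,0,0.038,0,0,1],[0,0,0,0.038,0,0,1],[0,0,0,0.038,0,0,1],[0,0,0,0.038,0,0,1],[0,0,0,0.022,0,0,1]],
])

```text
time: 8.05
eef_pos: [0.5044, 0.121, 0.3204]
ee_rot: [0.654, -0.281, -0.645, -0.279]
ft_force: [1.2, 0.1, -0.6]
grip_width: 1.002
```

```bash
python3 -c "
from h import *
p=r.camera_params('wrist');im=r.camera('wrist');cv2.imwrite('pics/w4.png',im[:,:,::-1]);
m=mask(im);cs,_=cv2.findContours(m,0,1)
for c in cs:
    if cv2.contourArea(c)<800: continue
    w=ray(p,c[:,0],.028).astype(np.float32)
    print(cv2.contourArea(c),c[:,0].mean(0),cv2.minAreaRect(w[:,:2].copy()))
plan([.511,.1265,.22],44)
"
```

```text
825.5 [581.13314448 381.66572238] ((0.15392889082431793, 0.08401432633399963), (0.0828181728720665, 0.04712601378560066), 23.03258514404297)
1054.5 [ 44.84580499 383.50113379] ((0.5788769721984863, 0.47500625252723694), (0.10049481689929962, 0.06307778507471085), 43.60410690307617)
904.5 [212.3315508  282.42780749] ((0.5194485783576965, 0.26262006163597107), (0.029584983363747597, 0.0670572817325592), 21.568437576293945)
2232.5 [314.27071823 191.05524862] ((0.5116958618164062, 0.12702128291130066), (0.035158246755599976, 0.06978362798690796), 43.87955856323242)
6582.0 [529.23214286  35.38571429] ((0.4711815118789673, -0.08187691122293472), (0.07791557908058167, 0.05687114968895912), 43.379638671875)
t 8.1 pos [0.5043 0.1212 0.3203] tooly -136.8 tilt 0.73 q [-0.59  0.6   0.45  1.98 -0.41  0.64 -2.27] f [-0.9  0.6 -0.1] w 1.0
axes y [-0.729 -0.685 -0.003] z [-0.685  0.729 -0.012]
shift units [ 0.2007 -0.0166  0.0011] turn units [-0.0043 -0.004   0.0008] deg [-0.8 -0.7  0.1] min rows 2.414270127491008 0.14818850709281797
```

View pics/w4.png

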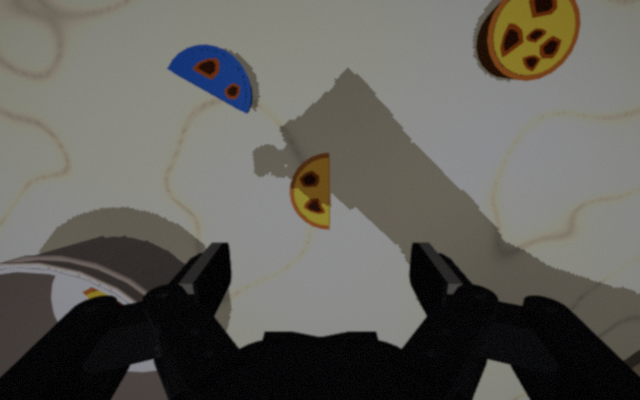

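The second half is at (314,191). It measures 35×70 mm, centred at (0.512,0.127), yaw 44°, agreeing with the top view.

Emit:
play_rows([
  [[0.02,-0.016,0.001,-0.004,-0.004,0,1],[0.04,0,0,0,0,0,1],[0.05,0,0,0,0,0,1],[0.04,0,0,0,0,0,1],[0.03,0,0,0,0,0,1],[0.015,0,0,0,0,0,1],[0,0,0,0,0,0,1]],
])

```text
time: 8.68
eef_pos: [0.5118, 0.1314, 0.2148]
ee_rot: [-0.653, 0.267, 0.654, 0.272]
ft_force: [0.2, 0.3, -0.2]
grip_width: 1.002
```

```bash
python3 -c "
from h import *
plan([.511,.1265,.175],44)"
```

```text
t 8.68 pos [0.5118 0.1314 0.2148] tooly -134.8 tilt 0.46 q [-0.49  0.77  0.29  2.01 -0.51  0.43 -2.16] f [ 0.2  0.3 -0.2] w 1.002
axes y [-0.705 -0.709 -0.006] z [-0.709  0.705  0.005]
shift units [ 0.0795  0.0086 -0.0063] turn units [0.0065 0.0016 0.002 ] deg [1.2 0.3 0.4] min rows 0.962001222236932 0.17576803835503008
```

Emit:
play_rows([
  [[0.01,0.008,-0.006,-0.006,0.0015,0.002,1],[0.02,0,0,0,0,0,1],[0.02,0,0,0,0,0,1],[0.018,0,0,0,0,0,1],[0.008,0,0,0,0,0,1],[0,0,0,0,0,0,1]],
])

```text
time: 9.18
eef_pos: [0.5123, 0.1265, 0.1742]
ee_rot: [0.658, -0.261, -0.656, -0.262]
ft_force: [-0.8, -0.4, -0.7]
grip_width: 0.997
```

```bash
python3 -c "
from h import *
plan([.511,.1265,.175],44)"
```

```text
t 9.18 pos [0.5123 0.1265 0.1742] tooly -133.4 tilt 0.18 q [-0.44  0.84  0.23  2.01 -0.53  0.34 -2.11] f [-0.8 -0.4 -0.7] w 0.997
axes y [-0.688 -0.726 -0.003] z [-0.726  0.688 -0.001]
shift units [-0.0017  0.0018  0.0019] turn units [ 0.0142 -0.0004  0.0009] deg [ 2.6 -0.1  0.2] min rows 0.03714612296447736 0.3578562841048428
```

Emit:
play_rows([
  [[0,0.002,0.002,0.014,0,0,1],[0,0,0,0,0,0,-1],[0,0,0,0,0,0,-1],[0,0,0,0,0,0,-1],[0,0,0,0,0,0,-1],[0,0,0,0,0,0,-1],[0,0,0,0,0,0,-1],[0,0,0,0,0,0,-1],[0,0,0,0,0,0,-1]],
])

```text
time: 9.93
eef_pos: [0.5116, 0.1265, 0.1752]
ee_rot: [0.653, -0.274, -0.65, -0.277]
ft_force: [0.2, -0.2, -0.5]
grip_width: 0.4
```

Emit:
play_rows([
  [[-0.02,0,0,0,0,0,-1],[-0.03,0,0,0,0,0,-1],[-0.05,0,0,0,0,0,-1],[-0.05,0,0,0,0,0,-1],[-0.05,0,0,0,0,0,-1],[-0.05,0,0,0,0,0,-1],[-0.05,0,0,0,0,0,-1],[-0.03,0,0,0,0,0,-1],[0,0,0,0,0,0,-1]],
])

```text
time: 10.68
eef_pos: [0.5097, 0.1256, 0.3511]
ee_rot: [0.652, -0.275, -0.651, -0.277]
ft_force: [0.6, 1.0, -0.2]
grip_width: 0.402
```

```bash
python3 -c "
from h import *
plan([.56,.364,.33],44)
im=r.camera('wrist');cv2.imwrite('pics/w5.png',im[:,:,::-1])"
```

```text
t 10.68 pos [0.5097 0.1256 0.3511] tooly -135.9 tilt 0.18 q [-0.61  0.57  0.48  1.93 -0.38  0.73 -2.28] f [ 0.6  1.  -0.2] w 0.402
axes y [-0.718 -0.696 -0.003] z [-0.696  0.718  0.   ]
shift units [ 0.0435 -0.404   0.2723] turn units [0.0006 0.0001 0.001 ] deg [0.1 0.  0.2] min rows 5.864397306446552 0.030061477716273977
```

View pics/w5.png

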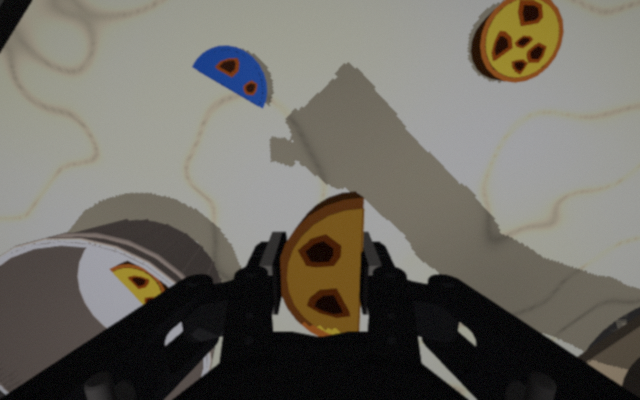

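The second half is held at (320,265). Next, to the tub.

Emit:
play_rows([
  [[0,-0.03,0.02,0,0,0,-1],[0.005,-0.055,0.037,0,0,0,-1],[0.005,-0.064,0.043,0,0,0,-1],[0.005,-0.064,0.043,0,0,0,-1],[0.005,-0.064,0.043,0,0,0,-1],[0.005,-0.064,0.043,0,0,0,-1],[0,-0.05,0.033,0,0,0,-1],[0,0,0,0,0,0,-1]],
])

```text
time: 11.4
eef_pos: [0.5577, 0.3615, 0.3285]
ee_rot: [-0.646, 0.281, 0.653, 0.277]
ft_force: [-0.4, -0.1, 0.0]
grip_width: 0.403
```

```bash
python3 -c "
from h import *
plan([.56,.364,.225],44)"
```

```text
t 11.4 pos [0.5577 0.3615 0.3285] tooly -136.4 tilt 0.65 q [-0.88  0.78  0.48  1.55 -0.43  0.93 -2.64] f [-0.4 -0.1  0. ] w 0.403
axes y [-0.725 -0.689  0.009] z [-0.689  0.725  0.007]
shift units [ 0.207  -0.0086 -0.0009] turn units [-0.0024  0.0021 -0.0029] deg [-0.4  0.4 -0.5] min rows 2.4837719478315785 0.10917921564609302
```

Emit:
play_rows([
  [[0.02,0,0,0,0.002,-0.002,-1],[0.04,0,0,0,0,0,-1],[0.05,0,0,0,0,0,-1],[0.04,0,0,0,0,0,-1],[0.025,0,0,0,0,0,-1],[0,0,0,0,0,0,-1],[0,0,0,0,0,0,0.5],[0,0,0,0,0,0,0.5],[0,0,0,0,0,0,0.5],[0,0,0,0,0,0,0.5],[0,0,0,0,0,0,0.5]],
])

```text
time: 12.32
eef_pos: [0.5544, 0.363, 0.2306]
ee_rot: [-0.648, 0.28, 0.653, 0.274]
ft_force: [1.3, -0.4, -0.5]
grip_width: 0.751
```

Emit:
play_rows([
  [[-0.03,0,0,0,0,0,0.6],[-0.05,0,0,0,0,0,0.6],[-0.06,0,0,0,0,0,0.6],[-0.06,0,0,0,0,0,0.6],[-0.06,0,0,0,0,0,0.6],[-0.03,0,0,0,0,0,0.6],[0,0,0,0,0,0,0.6],[0,0,0,0,0,0,0.6]],
])

```text
time: 12.98
eef_pos: [0.5567, 0.3634, 0.3883]
ee_rot: [-0.65, 0.278, 0.651, 0.277]
ft_force: [0.0, -0.7, -0.4]
grip_width: 0.802
```

```bash
python3 -c "
from h import *
plan([.56,.364,.33],44)
im=r.camera('wrist');im2=r.camera('top')
c=np.vstack([im[:,:,::-1],im2[:,:,::-1]]);cv2.imwrite('pics/w6.png',cv2.resize(c,None,fx=.75,fy=.75,interpolation=cv2.INTER_AREA))
p=r.camera_params('top');m=mask(im2);cs,_=cv2.findContours(m,0,1)
for c in cs:
    (u,v)=c[:,0].mean(0)
    if cv2.contourArea(c)>100 and 300<u<450 and 230<v<300:
        print(u,v,cv2.contourArea(c),cv2.minAreaRect(ray(p,c[:,0],.028).astype(np.float32)[:,:2].copy()))
"
```

```text
t 12.98 pos [0.5567 0.3634 0.3883] tooly -136.2 tilt 0.16 q [-0.9   0.72  0.51  1.5  -0.39  1.03 -2.67] f [ 0.  -0.7 -0.4] w 0.802
axes y [-0.721 -0.693  0.002] z [-0.693  0.721  0.002]
shift units [ 0.1166 -0.0059 -0.0039] turn units [-0.0009  0.0006 -0.0007] deg [-0.2  0.1 -0.1] min rows 1.401073993793198 0.03240517758354566
363.125 262.0875 609.0 ((0.4731255769729614, -0.08963793516159058), (0.06423595547676086, 0.06247398629784584), 0.4818820357322693)
```

View pics/w6.png

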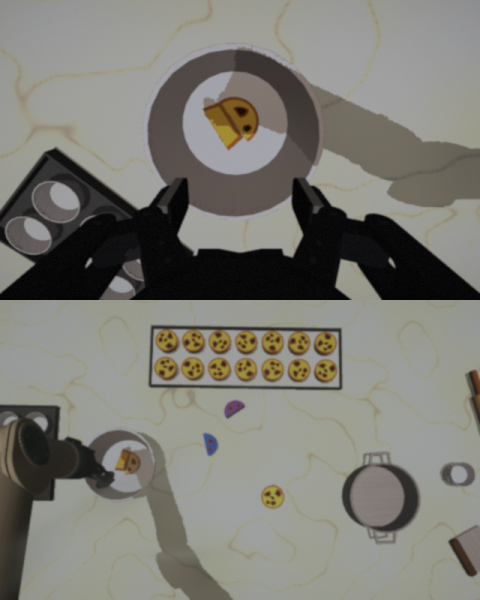

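Both halves lie in the tub, one resting on the other at (230,120) in the combined picture. The whole tart is unmoved at (363,262). The gripper is well clear.

```bash
python3 -c "
from workcell import r
print(r.hand_in())"
```

```text
the job is handed in; nothing more can be done
None
```

Both yellow broken halves are in the white tub, and I handed the job in at about 13 s. I gripped each one across its cut, carried it over the rim and released it just above the tub floor.

- **Halves:** The last wrist and top pictures show both near the middle of the tub, the second lying on the first. By the given sizes, the stack should be well below the 90 mm limit. I judged this from the pictures and did not measure the upper half's height or tilt.
- **Whole tart:** It stands upright at the same pixel as at the start (363,262). Its measured position shifted by about 1 mm, which is within measurement noise.
- **Robot:** The gripper is open and raised well above the tub, touching nothing. Every force reading I took stayed below about 2 N.
- **Look-alikes:** The blue and purple halves were left alone.

Some steps missed slightly:
- I twice sent a small yaw correction with the wrong sign and fixed it before closing the gripper.
- The first half was released about 25 mm off the aimed point, still near the middle of the tub.

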